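# Hang the loaded tin caddy on the pantry's pull-down frame

## Robot

A 6-joint arm with a two-finger parallel gripper is mounted at the origin on the work surface. World frame = base frame: x ahead of the robot, y to its left, z up, the work surface at z = 0. Lengths are in m, angles in rad, forces in N, time in s.
With the tool pointing down it reaches from about 0.35 to 0.775 m from the base axis. Payload 5.5 kg.
Tool frame: the origin (TCP) lies midway between the tips of the shut fingers; the grasp point (between the pads) lies behind it (env.grip_point_offset is the z of the grasp point in the tool frame, in m); z points along the fingers, y is the direction in which the jaws open and shut (so a half turn about z gives the same grasp; the last joint's range is limited). The gripper opens to 85 mm and grips with 20 to 120 N. Pads are 22 mm wide; open, the fingers measure 114 mm over their backs; the gripper's body (76 mm by 85 mm) begins 54 mm behind the grasp point. The pads swing forward as they close: fully open they stand 13 mm farther back than shut.
Start: joints at [1.147, 0.313, 0.046, 1.304, 0, 1.431], TCP at [0.161, 0.552, 0.231] pointing down, gripper open.
Joint ranges: [-2.76, 2.76], [-0.86, 1.69], [-1.03, 1.26], [-2.2, 2.34], [-1.47, 1.5], [-3.14, 3.14]. Speed limits (rad/s): [2.57, 2.57, 3.14, 3.14, 3.14, 3.14].

## Interface

Orientations are given as a unit quaternion [w, x, y, z].
In Python, from workcell import env, viewer gives the robot as it stands. The module is installed in compiled form; this text tells all that it offers.
- The arm moves only by the shell command python3 -m inch 'ROWS' [OPENING] [FORCE]. ROWS is JSON, a list of rows, each a list of 2 entries, a list of its own where there are three numbers: the shift along the tool's x, y, z in m, then the turn about the tool's z in degrees. In form: [[[tx, ty, tz], spin], ...]. A call has 1 to 5 rows; each row is the pose to reach, as a shift and turn from the pose measured when the call began, along the tool's axes at that moment; what a row does not reach only later rows make up. A row lasts 1/12 s, in which the tool goes at most 41.7 mm and 7.16 degrees, less where a joint would pass 70% of its speed; a pose out of reach is approached as far as the arm can. A call with a gripper value outside its range is refused whole. OPENING is the closure, from 0 (fully open) to 1 (shut), set as the call begins (- or left out, the last holds). The fingers move at their own pace and stop on an object; FORCE is the grip in N (left out, the last holds). Time passes only in rows, so rows that repeat a pose let the fingers close. It gives the time, the measured TCP pose, the force and the opening at its end, in the units of the state.
- env.get_state(): the state, without advancing time (a new reading comes with each control period).
- viewer.read_camera(name): name is "scene" or "top" or "wrist"; returns a dict with "image" (384x512x3 uint8, red, green, blue), "depth" (384x512 float32, m along the optical axis (not along the pixel's ray), 0 where there is no reading), "vertical_fov" (degrees; the focal length in pixels is half the picture's height over the tangent of half this angle, whatever the lens; pixels are square), "cx", "cy" (the principal point, pixels), "dist_coeffs" ([k1, k2, p1, p2, k3] as OpenCV has them; the pictures are not rectified), "R" (3x3) and "t" (3): a world point X has camera coordinates R X + t; the wrist camera has in their place "T_tool_cam" (4x4, takes a point from camera to tool coordinates, whose origin is the TCP and whose axes are the flange's). Camera axes: x right, y down, z forward; pixel columns grow to the right and rows downward; lengths in m; the calibration is good to about 2 mm. A picture is of the moment at which its call begins: read the wrist's pose just before it.
- env.hand_in(): hands the job in, once; it reports no verdict.
The state is a dict: "clock": time; "joint_pos": joint angles; "qvel": joint speeds; "tau": joint torques, N m; "tcp_pos": TCP position; "orientation": TCP orientation; "wrist_force": force on the tool from outside, world axes, zero at the start; "ft_torque": the same for the moment, N m; "finger_gap": finger opening in m.
Only numpy, scipy, OpenCV 4.12 (cv2) and the standard library are available. Lean on these libraries where they do the work, as an engineer would, in place of code of your own. Each camera call takes 0.05 s, during which the arm holds its last target. There are 200 camera calls.

## Task

Lift the tin caddy by its handle and hang it, both hooks over the rail, on the middle of the pantry's spring-balanced pull-down frame. Ease the weight onto the frame without forcing it, and let go only once the caddy leans back on its pads and the frame carries the whole load and has settled, so that nothing drops or springs up as you let go. Keep the tin standing in the caddy, and do not disturb the turntable's jar, cruet and shaker.

Things in the scene. Friction and masses are not known exactly. Their poses are not given: they have to be found in the camera images.
- caddy_handle (a point): Centre of the caddy's handle, a straight black bar along x over the middle of the tray: 100 mm long, 14 mm wide (along y), 16 mm high; this point is 118 mm above the caddy's underside and 52 mm above the tin's lid. Axes: x points to the caddy's back, where the hooks are; z up.
- caddy: Grey sheet-metal tray, 100 x 100 mm, walls 36 mm high, with a steel tin in it; origin at the centre of its underside, axes as for the handle. 0.22 kg empty, 0.3 to 0.9 kg with the tin, whose filling is unknown. Its back wall is 50 mm to +x.
- hook_seat (a point): Where the rail's axis should lie in the caddy's two hooks: 60 mm to +x of the handle centre, 27 mm below it. Hooks: inverted U's, 16 mm wide, at y = +34 and -34 mm; clear inside from 8 mm to -x to 6 mm to +x of this point, inner top 5 mm above it; the rear tongue flares out below to 16 mm to +x, ending 16 mm below this point. Same axes as the handle.
- tin_mid (a point): Centre of the lidded steel tin (85 mm across, 62 mm high) that stands loose in the caddy with about 5 mm play each way; z up.
- hang_frame: Steel frame at the front of the pull-down fitting, in a bay between two white dividers 306 mm apart, 290 mm high; origin mid-rail, on the axis of its top rail (264 mm up when empty): a round bar 10 mm thick along y, 235 mm free. x points into the bay, z up; stays upright. 75 to 89 mm below, two pads at y = +34, -34 mm, bevelled above, reach 9.5 mm to -x of the rail's axis: the hung caddy leans on them.
- lift_arms (a joint): Angle (rad) of the spring-balanced swing arms: 0 empty, at the upper stop; grows as the frame sinks; lower stop 0.85. The rail moves on a 200 mm circle about pivots 186 mm to +x of the empty rail and 74 mm below it (so it also comes up to 14 mm to -x). It starts to sink under about 1 N, then 20 mm per newton: light caddy about 55 mm, heavy about 135 mm. Lightly damped, bobs for a second or two.
- mustard_mid (a point): Middle of the closed mustard jar (64 mm across, 92 mm high) on the lower tier of the white two-tier turntable (250 mm across, 172 mm high).
- cruet_mid (a point): A point 70 mm above the foot of the stoppered glass vinegar cruet (66 mm across, 153 mm high) on the turntable's upper tier; its stopper tops out 287 mm above the shelf.
- shaker_mid (a point): Middle of the orange twist-top shaker (51 mm across, 104 mm high) on the turntable's upper tier.
Mind the look-alikes: they are no part of the job. Several things have the shape of the caddy; the one meant has the colours described above. What is shaped like the part that bears tin_mid but green is not meant.

How it is judged:
By the outcome, as a careful person would: the job done as asked, in the order asked, and still so for the second after the job is handed in, with the robot touching nothing.
It also fails if it takes over 70 s, if anything falls off the work surface, if the arm or the gripper's body presses on something with over 40 N, if the wrist force passes 120 N, or if a joint passes its speed limit or range.

## Working session

There is one attempt and no reset: what is moved stays moved. The work goes in short steps, Python scripts to look and compute and a shell command to move; the robot and the scene stay as the last step left them, time stands still between calls to the robot, and variables do not carry over. Pictures are saved under pics/ and viewed, on a budget of 10 in all, crops included, one or two more only if the job needs it, and the job is handed in when it is done.

```bash
mkdir -p pics; cat > h.py <<'E'
import numpy as np, cv2
from scipy.spatial.transform import Rotation as Ro
from workcell import env, viewer
def K(c):
    f=c["image"].shape[0]/2/np.tan(np.radians(c["vertical_fov"])/2)
    return np.array([[f,0,c["cx"]],[0,f,c["cy"]],[0,0,1.]])
def Rt(s):
    q=s["orientation"]; return Ro.from_quat([q[1],q[2],q[3],q[0]]).as_matrix()
def cam(name):
    s=env.get_state(); c=viewer.read_camera(name)
    if name=="wrist":
        T=np.eye(4); T[:3,:3]=Rt(s); T[:3,3]=s["tcp_pos"]; T=T@np.array(c["T_tool_cam"])
        c["Rw"],c["tw"]=T[:3,:3],T[:3,3]
    else:
        R=np.array(c["R"]); c["Rw"]=R.T; c["tw"]=-R.T@np.array(c["t"])
    return c
def cloud(c):
    h,w=c["depth"].shape; u,v=np.meshgrid(np.arange(w),np.arange(h))
    p=cv2.undistortPoints(np.stack([u,v],-1).reshape(-1,1,2).astype(np.float32),K(c),np.array(c["dist_coeffs"])).reshape(h,w,2)
    d=c["depth"]; P=np.dstack([p*d[...,None],d])@c["Rw"].T+c["tw"]
    P[d<=0]=np.nan; return P
def save(c,n,crop=None,z=1):
    i=c["image"][...,::-1]
    if crop: i=i[crop[1]:crop[3],crop[0]:crop[2]]
    cv2.imwrite("pics/"+n,cv2.resize(i,None,fx=z,fy=z,interpolation=cv2.INTER_CUBIC))
E
python3 - <<'E'
from h import *
s=env.get_state(); print({k:np.round(v,3) for k,v in s.items()}, env.grip_point_offset)
for n in("scene","top"):
    c=cam(n); save(c,n+"0.png",z=1.5); np.save(n+"0.npy",cloud(c)); print(n,c["tw"],c["vertical_fov"],c["dist_coeffs"])
E
```

```text
{'clock': np.float64(0.0), 'joint_pos': array([1.147, 0.314, 0.045, 1.304, 0.   , 1.431]), 'qvel': array([ 0.001,  0.001, -0.   ,  0.001,  0.001, -0.   ]), 'tau': array([-2.0000e-03, -4.8063e+01,  2.9853e+01,  2.0000e-02, -0.0000e+00,
       -0.0000e+00]), 'tcp_pos': array([0.161, 0.552, 0.23 ]), 'orientation': array([-0.   ,  0.141,  0.99 , -0.001]), 'wrist_force': array([ 0.065, -0.216,  0.268]), 'ft_torque': array([-0.035, -0.021, -0.048]), 'finger_gap': np.float64(0.085)} -0.0187
scene [1.06009826 0.74340264 1.22362357] 47.02980484334813 [-0.05891908  0.          0.          0.          0.        ]
top [0.43393422 0.01420617 1.17784609] 54.97660547703225 [-0.08415089  0.          0.          0.          0.        ]
```

View pics/scene0.png

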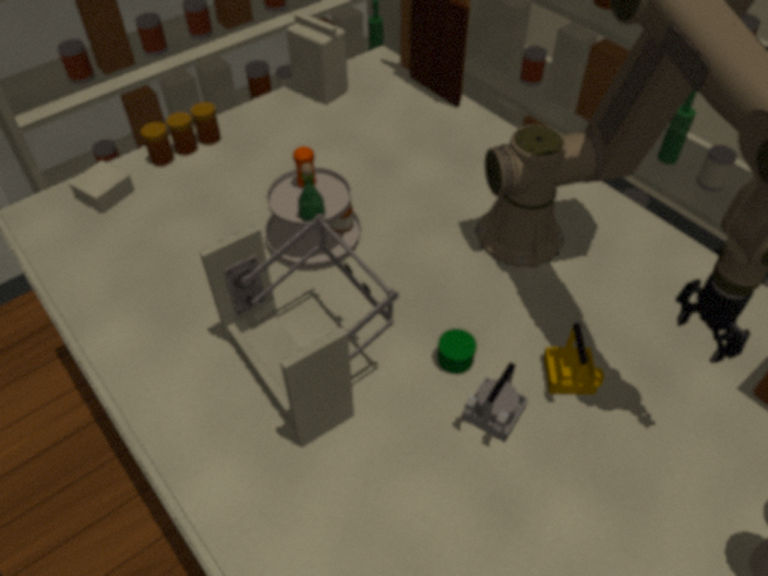

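View pics/top0.png

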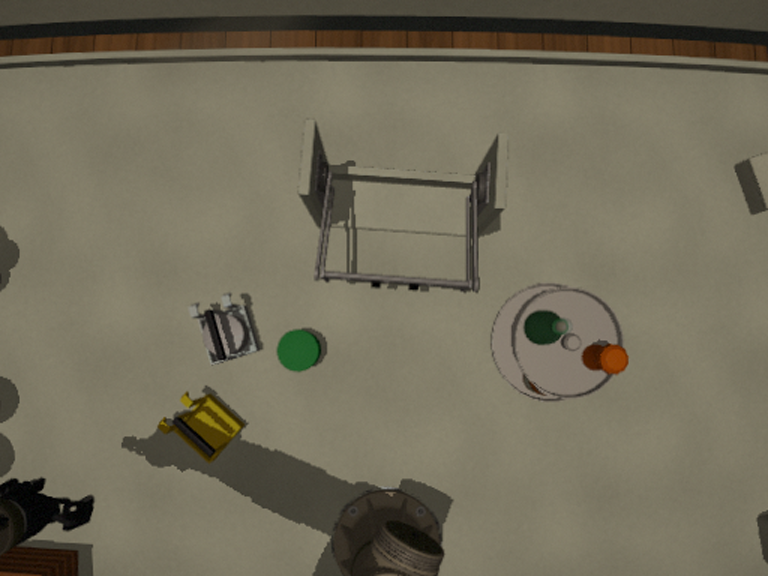

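Candidates in the top picture (768-wide): the grey caddy with the black handle and steel tin at (225,333), the yellow look-alike caddy at (205,425), and the green tin at (299,350). I pick the grey one, and I'll measure it and check it in a close crop.

```bash
python3 - <<'E'
from h import *
P=np.load("top0.npy")
def fit(m,zlo,zhi,n):
    Q=P[m[1]:m[3],m[0]:m[2]].reshape(-1,3); Q=Q[(Q[:,2]>zlo)&(Q[:,2]<zhi)]
    c=np.median(Q,0); _,s,V=np.linalg.svd(Q-Q.mean(0),full_matrices=False); 
    e=(Q-Q.mean(0))@V[0]; mid=Q.mean(0)+V[0]*(e.max()+e.min())/2
    print(n,len(Q),"mid",mid.round(4),"dir",V[0].round(3),"len",np.ptp(e).round(3),"yaw",np.degrees(np.arctan2(V[0][1],V[0][0])).round(1),"zpct",np.percentile(Q[:,2],[5,50,95]).round(3))
fit((125,190,175,245),.112,.14,"handle")
fit((125,190,175,245),.095,.108,"hooks?")
fit((205,175,325,200),.25,.285,"rail")
fit((205,182,325,200),.15,.25,"pads?")
c=cam("scene"); save(c,"crop1.png",(270,200,430,300),4)
E
```

```text
handle 202 mid [0.4341 0.3309 0.1232] dir [-0.949 -0.315 -0.001] len 0.101 yaw -161.6 zpct [0.116 0.124 0.127]
hooks? 78 mid [0.4866 0.3488 0.0988] dir [-0.25   0.968 -0.006] len 0.085 yaw 104.5 zpct [0.096 0.099 0.102]
rail 533 mid [ 0.5277 -0.0119  0.2668] dir [-0.044 -0.999 -0.007] len 0.272 yaw -92.5 zpct [0.26  0.267 0.274]
pads? 186 mid [ 0.5254 -0.0121  0.1958] dir [0.039 0.999 0.012] len 0.266 yaw 87.8 zpct [0.18  0.195 0.214]
```

View pics/crop1.png

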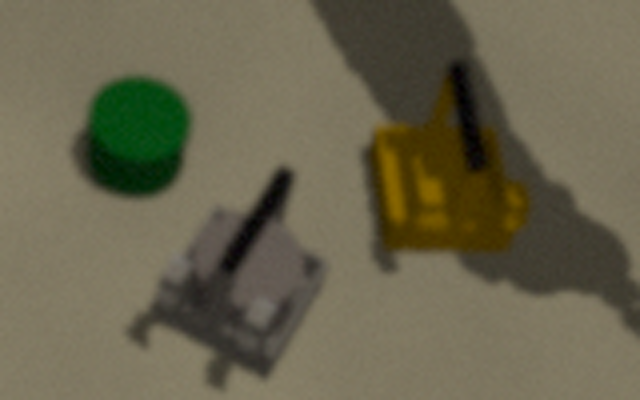

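The crop confirms it: grey tray with a steel tin, black bar handle and two hooks at the lower left, which is the caddy's back (+x). The yellow caddy and green tin sit apart from it. Next I move above the handle.

```bash
python3 -m inch '[[[-0.035,-0.015,0],-6.5],[[-0.07,-0.03,0],-13],[[-0.105,-0.044,0],-19.5],[[-0.14,-0.059,0],-26],[[-0.175,-0.074,0],-32]]' 0 60
cat >> h.py <<'E'
def togo(p,yaw):
    "shift in tool axes and spin to bring TCP to world p with tool x axis at yaw (deg)"
    s=env.get_state(); R=Rt(s); d=R.T@(np.array(p)-s["tcp_pos"]); y=np.degrees(np.arctan2(R[1,0],R[0,0]))
    print("togo",d.round(4),"spin",round(-((yaw-y+180)%360-180),2),"tcp",np.round(s["tcp_pos"],4),"yaw",round(y,2),"F",np.round(s["wrist_force"],2),"gap",round(float(s["finger_gap"]),4),"t",round(float(s["clock"]),2))
E
python3 -c "
from h import *
togo([.434,.331,.22],196.5)"
```

```text
clock: 0.57
tcp_pos: [0.3089, 0.4304, 0.2304]
orientation: [-0.001, -0.14, 0.99, -0.001]
wrist_force: [0.7, 0.6, 0.3]
finger_gap: 0.0852
togo [-0.0926 -0.1302  0.0105] spin -0.4 tcp [0.3089 0.4304 0.2304] yaw -163.9 F [0.7  0.64 0.25] gap 0.0852 t 0.57
```

```bash
python3 -m inch '[[[-0.023,-0.033,0],0],[[-0.046,-0.065,0],0],[[-0.07,-0.098,0],0],[[-0.093,-0.130,0],0],[[-0.093,-0.13,0],0]]'
python3 - <<'E'
from h import *
c=cam("wrist"); save(c,"w1.png",z=1.2); P=cloud(c); np.save("w1.npy",P)
togo([.434,.331,.1],196.5)
Q=P.reshape(-1,3)
for lo,hi,n in((.116,.135,"handle"),(.09,.108,"hooks")):
    q=Q[(Q[:,2]>lo)&(Q[:,2]<hi)&(np.hypot(Q[:,0]-.45,Q[:,1]-.335)<.11)]
    r=cv2.minAreaRect((q[:,:2]*1000).astype(np.float32)); print(n,len(q),r,np.median(q[:,2]))
E
```

```text
clock: 0.98
tcp_pos: [0.4395, 0.3272, 0.2299]
orientation: [0.0, -0.136, 0.991, -0.002]
wrist_force: [-0.4, 0.4, -0.5]
finger_gap: 0.0856
togo [0.002  0.0031 0.1298] spin -0.74 tcp [0.4369 0.3288 0.2298] yaw -164.24 F [-0.47 -0.14 -0.21] gap 0.0854 t 1.03
handle 1893 ((432.9625244140625, 332.3983154296875), (99.21192169189453, 13.992938041687012), 17.906890869140625) 0.12520232355352817
hooks 839 ((443.0256042480469, 335.4378356933594), (120.28213500976562, 84.19827270507812), 18.170042037963867) 0.09939835748203885
```

View pics/w1.png

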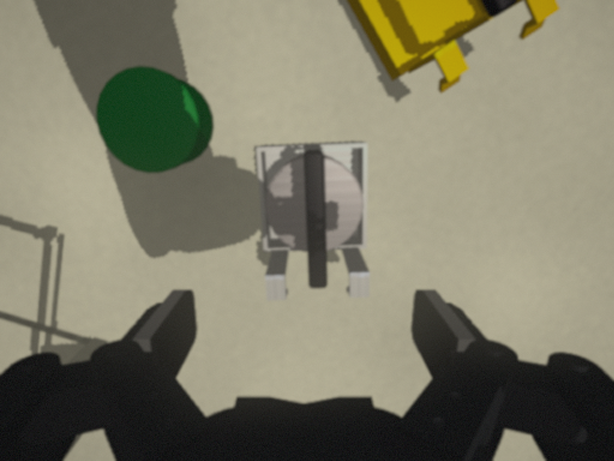

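The wrist picture shows the handle bar from (314,147) to (317,287) with the hooks below it at (277,275) and (357,272). It measures (0.433, 0.332) at 18°. I descend and grip.

```bash
python3 -c "
from h import *
togo([.433,.3324,.0995],198)"
```

```text
togo [0.0026 0.0047 0.1303] spin -2.24 tcp [0.4369 0.3288 0.2298] yaw -164.24 F [-0.47 -0.14 -0.21] gap 0.0854 t 1.03
```

```bash
python3 -m inch '[[[0.003,0.005,0.03],-2.2],[[0.003,0.005,0.06],-2.2],[[0.003,0.005,0.09],-2.2],[[0.003,0.005,0.115],-2.2],[[0.003,0.005,0.131],-2.2]]' 0 60
python3 -m inch '[[[0,0,0],0],[[0,0,0],0],[[0,0,0],0],[[0,0,0],0]]'
python3 -c "
from h import *
togo([.433,.3324,.0995],198)"
```

```text
clock: 1.45
tcp_pos: [0.4297, 0.3325, 0.0959]
orientation: [-0.003, -0.157, 0.988, -0.001]
wrist_force: [-0.4, -0.3, 0.4]
finger_gap: 0.0854
clock: 1.78
tcp_pos: [0.4304, 0.3335, 0.0974]
orientation: [-0.002, -0.157, 0.988, -0.001]
wrist_force: [0.3, -0.5, 0.3]
finger_gap: 0.0855
togo [-0.0022 -0.0018 -0.0021] spin 0.08 tcp [0.4304 0.3335 0.0974] yaw -161.92 F [ 0.25 -0.49  0.28] gap 0.0855 t 1.78
```

```bash
python3 -m inch '[[[-0.002,-0.001,-0.002],0],[[-0.002,-0.001,-0.002],0],[[-0.002,-0.001,-0.002],0]]'
python3 -m inch '[[[0,0,0],0],[[0,0,0],0],[[0,0,0],0],[[0,0,0],0],[[0,0,0],0]]' 1 60
python3 -m inch '[[[0,0,0],0],[[0,0,0],0],[[0,0,0],0],[[0,0,0],0],[[0,0,0],0]]'
```

```text
clock: 2.03
tcp_pos: [0.4335, 0.3336, 0.1007]
orientation: [-0.0, -0.157, 0.988, -0.001]
wrist_force: [0.0, -0.2, -0.0]
finger_gap: 0.0855
clock: 2.45
tcp_pos: [0.4335, 0.3335, 0.1006]
orientation: [-0.001, -0.157, 0.988, -0.001]
wrist_force: [-0.3, 0.0, 0.9]
finger_gap: 0.0256
clock: 2.87
tcp_pos: [0.4337, 0.3336, 0.1006]
orientation: [-0.0, -0.157, 0.988, -0.001]
wrist_force: [1.2, -0.2, 1.5]
finger_gap: 0.013
```

```bash
python3 -m inch '[[[0,0,-0.005],0],[[0,0,-0.015],0],[[0,0,-0.03],0],[[0,0,-0.05],0],[[0,0,-0.07],0]]' 1 60
python3 -m inch '[[[0,0,-0.025],0],[[0,0,-0.05],0],[[0,0,-0.075],0],[[0,0,-0.1],0],[[0,0,-0.125],0]]'
python3 -m inch '[[[0,0,-0.02],0],[[0,0,-0.035],0],[[0,0,-0.042],0],[[0,0,-0.042],0],[[0,0,-0.042],0]]'
python3 -m inch '[[[0,0,0],0],[[0,0,0],0]]'
python3 - <<'E'
from h import *
a=[]
for i in range(4):
    c=cam("top"); a.append(env.get_state()["wrist_force"])
print(np.round(a,2)); togo([.39,-.008,.34],177)
c=cam("wrist"); save(c,"w2.png",z=1.2)
E
```

```text
clock: 3.28
tcp_pos: [0.4328, 0.3332, 0.1711]
orientation: [-0.002, -0.157, 0.988, -0.001]
wrist_force: [-0.0, 0.8, -4.4]
finger_gap: 0.0131
clock: 3.7
tcp_pos: [0.4323, 0.3331, 0.2976]
orientation: [-0.002, -0.157, 0.988, -0.001]
wrist_force: [1.0, 0.2, -4.0]
finger_gap: 0.0131
clock: 4.12
tcp_pos: [0.4323, 0.3332, 0.3392]
orientation: [-0.002, -0.157, 0.988, -0.001]
wrist_force: [0.6, -0.3, -4.4]
finger_gap: 0.0128
clock: 4.28
tcp_pos: [0.4317, 0.3328, 0.3375]
orientation: [-0.004, -0.157, 0.988, -0.002]
wrist_force: [0.5, -0.4, -4.6]
finger_gap: 0.0134
[[ 0.31 -0.54 -4.  ]
 [ 0.5  -0.36 -3.47]
 [-0.03 -0.25 -3.98]
 [-0.12  0.06 -4.06]]
togo [ 0.1458 -0.3111  0.    ] spin 21.08 tcp [0.4321 0.333  0.3385] yaw -161.92 F [-0.12  0.06 -4.06] gap 0.0131 t 4.48
```

View pics/w2.png

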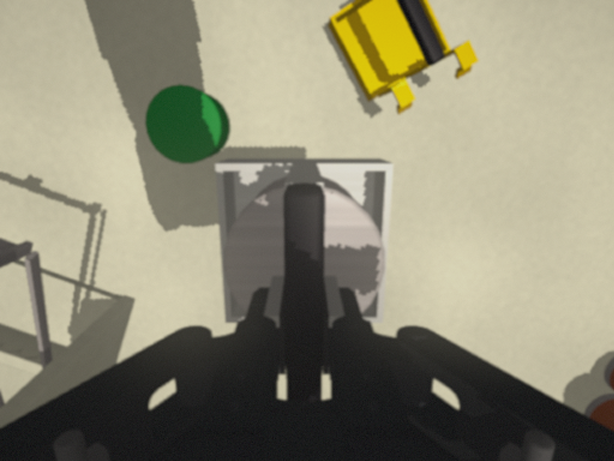

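The view shows the caddy held level with the tin standing in it. The load is about 4.2 N. Now I carry it to a point in front of the rail.

```bash
python3 -m inch '[[[0.005,-0.01,0],0],[[0.014,-0.03,0],0],[[0.027,-0.058,0],0],[[0.042,-0.09,0],0],[[0.057,-0.122,0],0]]'
python3 -m inch '[[[0.015,-0.032,0],0],[[0.03,-0.064,0],0],[[0.045,-0.095,0],0],[[0.06,-0.125,0],0],[[0.07,-0.15,0],0]]'
python3 -m inch '[[[0.008,-0.018,0],5],[[0.013,-0.028,0],10],[[0.016,-0.035,0],15],[[0.018,-0.038,0],19],[[0.018,-0.038,0],21]]'
python3 - <<'E'
from h import *
togo([.468,-.008,.34],177)
for i in range(4): cam("top")
c=cam("top"); save(c,"t2.png",(180,130,360,265),4); P=cloud(c); np.save("t2.npy",P)
togo([.468,-.008,.34],177)
E
```

```text
clock: 4.95
tcp_pos: [0.4151, 0.1979, 0.339]
orientation: [-0.003, -0.158, 0.987, -0.002]
wrist_force: [-0.1, -0.9, -4.0]
finger_gap: 0.013
clock: 5.37
tcp_pos: [0.3938, 0.0313, 0.3401]
orientation: [-0.003, -0.157, 0.988, -0.002]
wrist_force: [0.8, -0.2, -3.8]
finger_gap: 0.0128
clock: 5.78
tcp_pos: [0.3877, -0.0116, 0.3405]
orientation: [-0.002, 0.028, 1.0, -0.003]
wrist_force: [-0.0, 0.6, -3.3]
finger_gap: 0.0126
togo [-0.0799  0.0081  0.0001] spin -0.2 tcp [ 0.3877 -0.0116  0.3405] yaw 176.8 F [-0.03  0.57 -3.26] gap 0.0126 t 5.78
togo [-0.0796  0.0063  0.    ] spin 0.16 tcp [ 0.3882 -0.0104  0.3404] yaw 177.16 F [-0.33  0.91 -4.92] gap 0.0131 t 6.03
```

View pics/t2.png

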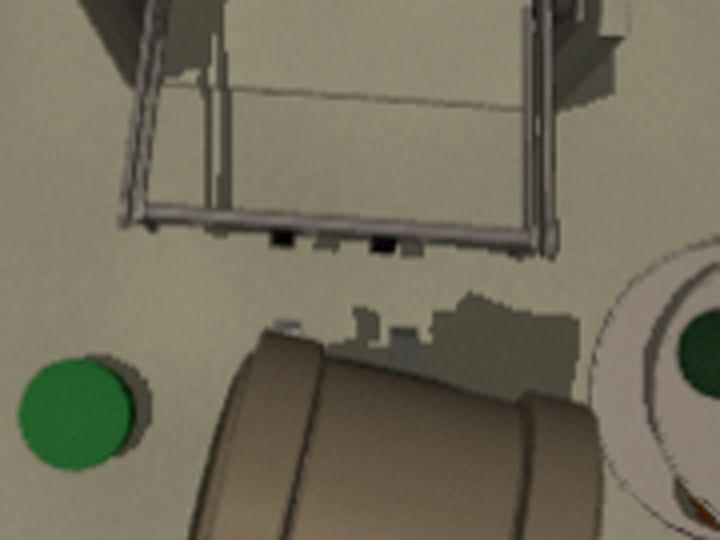

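The picture shows the rail from (150,213) to (530,240), the pads at (283,240) and (383,243), and the hook tops at (287,325) and (405,333). I measure the rail and hooks next.

```bash
cat > m.py <<'E'
from h import *
def rail(P,u0=222,u1=308,v0=178,v1=196,zlo=.262,zhi=.28):
    q=P[v0:v1,u0:u1].reshape(-1,3); q=q[(q[:,2]>zlo)&(q[:,2]<zhi)]
    k=np.polyfit(q[:,1],q[:,0],1); print("rail n",len(q),"x=%.4f%+.4f*y"%(k[1],k[0]),"yaw",np.degrees(np.arctan(-k[0])).round(2),"z95",np.percentile(q[:,2],[50,95]).round(4),"resid",np.std(q[:,0]-np.polyval(k,q[:,1])).round(4)); return k
E
python3 - <<'E'
from m import *
P=np.load("t2.npy"); rail(P); rail(np.load("top0.npy"))
# rail ends & pads
for n,b in (("padL",(247,187,254,193)),("padR",(272,188,279,194)),("hookL",(248,209,256,215)),("hookR",(277,210,285,217))):
    q=P[b[1]:b[3],b[0]:b[2]].reshape(-1,3)
    q=q[(q[:,2]>.28)] if "hook" in n else q[(q[:,2]>.15)&(q[:,2]<.24)]
    print(n,len(q),q.mean(0).round(4),q.min(0).round(4),q.max(0).round(4))
q=P[170:200,200:330].reshape(-1,3); q=q[(q[:,2]>.255)&(q[:,2]<.28)&(q[:,0]<.537)]
print("end y",q[:,1].min(),q[:,1].max())
E
```

```text
rail n 339 x=0.5268+0.0638*y yaw -3.65 z95 [0.2668 0.2697] resid 0.0028
rail n 343 x=0.5268+0.0646*y yaw -3.69 z95 [0.2667 0.2695] resid 0.0029
padL 31 [0.524  0.0238 0.1975] [0.5185 0.0151 0.1776] [0.5302 0.0315 0.2069]
padR 32 [ 0.5195 -0.0438  0.1974] [ 0.5148 -0.0522  0.1739] [ 0.5255 -0.0358  0.2094]
hookL 31 [0.4553 0.0187 0.4728] [0.4435 0.0124 0.3123] [0.4647 0.0264 0.7916]
hookR 36 [ 0.4553 -0.0482  0.328 ] [ 0.4505 -0.0559  0.314 ] [ 0.4603 -0.0409  0.3414]
end y -0.1471804041547204 0.12392972353206791
```

```bash
python3 -m inch '[[[-0.01,0.003,0],0.3],[[-0.028,0.005,0],0.6],[[-0.048,0.007,0],0.9],[[-0.066,0.0075,0],0.9],[[-0.077,0.0075,0],0.9]]'
python3 -m inch '[[[0,0,0.01],0],[[0,0,0.02],0],[[0,0,0.03],0],[[0,0,0.036],0],[[0,0,0.036],0]]'
python3 - <<'E'
from m import *
for i in range(3): cam("scene")
c=cam("scene"); save(c,"s3.png",(150,120,290,225),5); P=cloud(c); np.save("s3.npy",P); np.savez("s3c.npz",R=c["R"],t=c["t"],K=K(c),d=c["dist_coeffs"])
t=cam("top"); np.save("t3.npy",cloud(t)); rail(np.load("t3.npy"))
togo([.467,-.0069,.303],176.3)
s=env.get_state(); R=Rt(s); print(R.round(4))
tc=np.array(s["tcp_pos"]); 
# predicted seat, caddy frame ~ tool with flips
ex=-R[:,0]; up=-R[:,2]; h=tc+.0174*up-.0008*ex; seat=h+.06*ex-.027*up; print("handle",h.round(4),"seat",seat.round(4))
for nm,k in (("scene",c),("top",t)):
  pts=[seat,seat+.034*R[:,1],seat-.034*R[:,1],np.array([.527,-.0107,.264])]
  print(nm,cv2.projectPoints(np.array(pts),cv2.Rodrigues(np.array(k["R"]))[0],np.array(k["t"]),K(k),np.array(k["dist_coeffs"]))[0].reshape(-1,2).round(1).tolist())
E
```

```text
clock: 6.45
tcp_pos: [0.4679, -0.0063, 0.3395]
orientation: [-0.002, 0.032, 0.999, -0.003]
wrist_force: [-0.8, 0.8, -3.8]
finger_gap: 0.0128
clock: 6.87
tcp_pos: [0.4669, -0.0062, 0.3019]
orientation: [-0.003, 0.032, 0.999, -0.002]
wrist_force: [0.2, -0.1, -4.6]
finger_gap: 0.0131
rail n 23 x=0.5275+0.0508*y yaw -2.91 z95 [0.268  0.2698] resid 0.0026
togo [ 0.001  -0.0003  0.0013] spin 0.03 tcp [ 0.468  -0.0066  0.3043] yaw 176.33 F [ 0.21  0.42 -4.36] gap 0.0128 t 7.12
[[-0.9979  0.0641 -0.0025]
 [ 0.0641  0.9979 -0.0054]
 [ 0.0021 -0.0056 -1.    ]]
handle [ 0.4672 -0.0065  0.3217] seat [ 0.527  -0.0105  0.2946]
scene [[235.8, 162.7], [242.3, 169.5], [229.5, 156.2], [236.1, 169.8]]
top [[263.6, 184.4], [249.5, 183.5], [277.7, 185.4], [263.4, 185.7]]
```

View pics/s3.png

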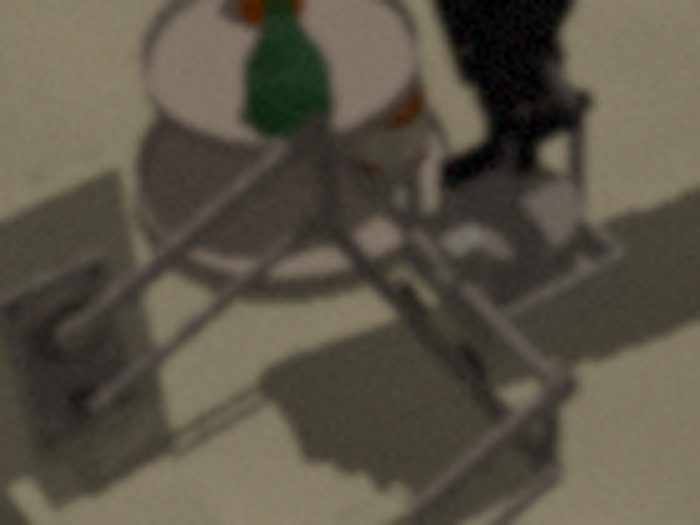

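The scene crop shows the left hook at about (475,238) just above the rail line, which runs (325,135)–(560,380). The cruet and tray are clear of it. I read the hook's x extent from depth.

```bash
python3 - <<'E'
from m import *
P=np.load("s3.npy")
for v in range(162,176):
    print(v,[ "%d:%.0f,%.0f,%.0f"%(u,*(P[v,u]*1000)) for u in range(234,258) if .26<P[v,u,2]<.33 and P[v,u,0]>.49])
T=np.load("t3.npy")
q=T[178:192,240:290].reshape(-1,3); q=q[(q[:,2]>.285)&(q[:,2]<.315)]; print(q.round(3)[:60].tolist())
E
```

```text
162 ['237:519,-16,289', '238:520,-8,295', '239:519,-5,297', '240:517,-3,297', '241:499,-22,270', '242:495,-22,268', '243:493,-21,268', '244:492,-17,270']
163 ['237:519,-16,284', '238:519,-10,289', '239:518,-7,290', '240:516,-4,291', '241:499,-23,265', '242:498,-19,268', '243:496,-17,268', '244:492,-16,267', '245:491,-13,268', '246:491,-8,272']
164 ['237:520,-14,282', '238:521,-7,288', '239:522,-2,293', '240:519,-1,292', '241:504,-15,271', '242:501,-15,269', '243:498,-15,267', '244:495,-12,267', '245:494,-9,269', '246:491,-8,269']
165 ['237:518,-18,273', '238:520,-9,282', '239:519,-6,284', '240:517,-3,284', '241:507,-12,271', '242:504,-11,269', '243:523,20,307', '244:499,-7,269', '245:495,-8,267', '246:494,-5,268', '247:494,0,272']
166 ['237:520,-15,273', '238:520,-10,276', '239:519,-6,279', '240:519,-1,282', '241:527,16,302', '242:524,15,299', '243:525,22,305', '244:522,23,304', '245:500,-1,271', '246:496,-1,268', '247:496,4,272', '248:492,3,269', '249:492,8,272']
167 ['234:528,-19,270', '237:518,-18,265', '238:518,-13,269', '239:534,15,302', '240:532,16,301', '241:529,18,300', '242:
[... 1714 characters left out ...]
247:507,16,263', '248:503,16,261', '249:503,22,265', '250:500,22,263', '251:498,25,264', '252:496,27,265', '253:494,29,265']
173 ['236:535,-0,264', '237:543,16,283', '238:544,22,288', '239:541,23,287', '240:541,28,291', '241:540,31,293', '243:524,19,272', '244:522,21,273', '245:523,29,280', '246:521,31,280', '249:504,22,261']
174 ['236:547,15,281', '237:545,17,281', '238:546,24,287', '239:543,26,287', '240:542,29,288', '241:539,30,288', '243:523,18,267', '244:522,22,270', '245:525,30,278', '246:522,32,278']
175 ['237:546,19,279', '238:547,25,284', '239:544,26,282', '240:544,31,287', '241:530,17,265', '242:528,19,266', '243:522,17,261', '244:526,26,271', '245:524,29,272', '246:522,32,273']
[]
```

The hook slot and the rail agree to about 1 mm, in both the scene depth and the prediction. I lower to just above contact.

```bash
python3 -m inch '[[[0.001,0,0.006],0],[[0.001,0,0.012],0],[[0.001,0,0.018],0],[[0.001,0,0.023],0],[[0.001,0,0.027],0]]'
python3 -m inch '[[[0,0,0],0],[[0,0,0],0],[[0,0,0],0]]'
python3 - <<'E'
from m import *
a=[]
for i in range(6): cam("top"); a.append(env.get_state()["wrist_force"])
print(np.mean(a,0).round(2)); togo([.467,-.0069,.272],176.3)
c=cam("scene"); save(c,"s4.png",(190,120,300,205),6)
P=cloud(c)
for v in range(168,184,2):
    print(v,[ "%d:%.0f,%.0f,%.0f"%(u,*(P[v,u]*1000)) for u in range(234,252) if .24<P[v,u,2]<.33 and P[v,u,0]>.51])
E
```

```text
clock: 7.53
tcp_pos: [0.4667, -0.0066, 0.2764]
orientation: [-0.001, 0.032, 0.999, -0.003]
wrist_force: [0.7, -0.6, -3.8]
finger_gap: 0.0129
clock: 7.78
tcp_pos: [0.4671, -0.0066, 0.2766]
orientation: [-0.001, 0.032, 0.999, -0.003]
wrist_force: [-0.1, 0.7, -4.1]
finger_gap: 0.013
[ 1.26 -0.48 -4.04]
togo [ 0.     -0.0002  0.0047] spin 0.03 tcp [ 0.4671 -0.0066  0.2767] yaw 176.33 F [ 1.3  -0.66 -4.02] gap 0.0131 t 8.08
168 ['234:529,-18,268', '235:527,-16,268', '238:519,-12,266', '239:521,-4,274', '240:516,-5,270']
170 ['234:533,-14,264', '235:531,-11,265', '236:532,-4,272', '237:526,-7,265', '238:520,-11,259', '239:518,-8,260', '240:518,-3,263']
172 ['235:535,-6,263', '236:536,1,270', '237:533,1,268', '238:531,4,269', '239:527,3,266', '240:519,-2,256', '241:511,-9,245', '242:527,18,278', '243:524,20,278', '244:523,23,279']
174 ['237:535,4,264', '238:540,16,276', '239:537,16,274', '240:535,20,276', '241:533,21,275', '242:530,22,275', '243:527,23,273', '244:526,27,277', '245:523,28,275', '246:522,31,276']
176 ['238:540,15,267', '239:539,19,269', '240:539,24,274', '241:538,27,275', '242:535,29,275', '243:533,31,275', '244:529,30,272', '245:521,24,261', '246:522,31,268']
178 ['238:541,16,260', '239:541,21,264', '240:541,26,268', '241:541,32,273', '242:536,30,269', '243:534,32,268', '244:531,34,268', '245:525,29,259', '246:522,30,258']
180 ['237:547,19,258', '238:545,22,259', '239:542,22,257', '240:541,26,259', '241:541,31,264', '243:536,35,264', '244:537,40,269', '245:534,41,268', '246:531,42,265']
182 ['238:549,27,256', '239:546,28,256', '240:545,31,258', '245:539,48,268', '246:538,51,270', '247:535,53,269', '248:534,56,272']
```

View pics/s4.png

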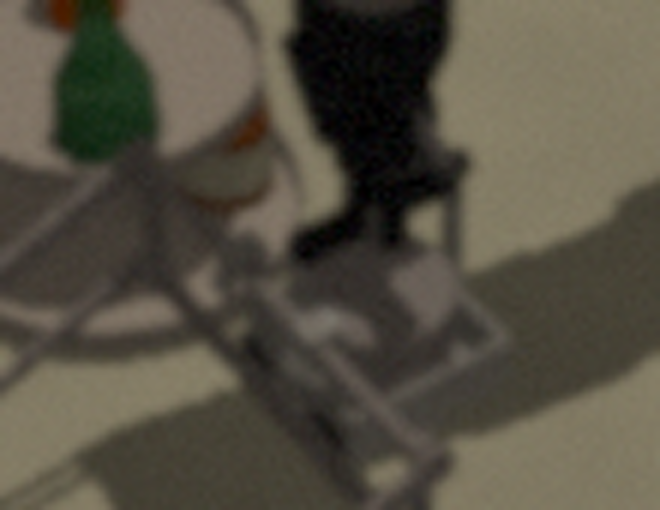

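Both hooks straddle the rail, the left at (330,325) and the right at (245,255), with their tongues on the far side and the tin standing. Now I ease down along the frame's arc and watch the force.

```bash
python3 -m inch '[[[0,0,0.002],0],[[0,0,0.004],0],[[0.001,0,0.006],0],[[0.0015,0,0.008],0],[[0.0025,0,0.010],0]]'
python3 -m inch '[[[0.001,0,0.002],0],[[0.0015,0,0.004],0],[[0.002,0,0.006],0],[[0.0028,0,0.008],0],[[0.0028,0,0.008],0]]'
python3 - <<'E'
from m import *
a=[]
for i in range(8): cam("top"); a.append(env.get_state()["wrist_force"])
print(np.mean(a,0).round(2)); togo([.467,-.0069,.272],176.3)
P=cloud(cam("top")); rail(P,222,245,178,205,.2,.28); rail(P,285,308,178,205,.2,.28)
E
```

```text
clock: 8.55
tcp_pos: [0.4643, -0.0065, 0.2663]
orientation: [-0.001, 0.032, 0.999, -0.003]
wrist_force: [1.7, -0.2, -2.5]
finger_gap: 0.0132
clock: 8.97
tcp_pos: [0.4615, -0.0064, 0.258]
orientation: [-0.001, 0.032, 0.999, -0.003]
wrist_force: [1.2, 0.7, -2.9]
finger_gap: 0.013
[ 1.69  0.32 -3.02]
togo [-0.0054 -0.0002 -0.0135] spin 0.03 tcp [ 0.4616 -0.0064  0.2585] yaw 176.33 F [ 2.04  0.92 -2.9 ] gap 0.0128 t 9.37
rail n 37 x=0.5174+0.1147*y yaw -6.55 z95 [0.2513 0.2536] resid 0.0029Traceback (most recent call last):
  File "<stdin>", line 5, in <module>
  File "m.py", line 4, in rail
    k=np.polyfit(q[:,1],q[:,0],1); print("rail n",len(q),"x=%.4f%+.4f*y"%(k[1],k[0]),"yaw",np.degrees(np.arctan(-k[0])).round(2),"z95",np.percentile(q[:,2],[50,95]).round(4),"resid",np.std(q[:,0]-np.polyval(k,q[:,1])).round(4)); return k
    raise TypeError("expected non-empty vector for x")
TypeError: expected non-empty vector for x
```

```bash
python3 -m inch '[[[0,0,0.003],0],[[0.0004,0,0.006],0],[[0.001,0,0.009],0],[[0.0017,0,0.012],0],[[0.0024,0,0.015],0]]'
python3 -m inch '[[[0.0007,0,0.003],0],[[0.0012,0,0.006],0],[[0.0017,0,0.009],0],[[0.0021,0,0.011],0],[[0.0021,0,0.011],0]]'
cat >> m.py <<'E'
def chk():
    a=[]
    for i in range(9): c=cam("top"); a.append(env.get_state()["wrist_force"])
    print("F",np.mean(a,0).round(2)); togo([.467,-.0069,.2735],176.3)
    P=cloud(c); q=P[178:205,218:248].reshape(-1,3); q=q[(q[:,2]>.12)&(q[:,2]<.28)&(q[:,1]>.06)&(q[:,1]<.1)]
    z=np.percentile(q[:,2],95); q=q[q[:,2]>z-.006]; print("rail top z",z.round(4),"x",(q[:,0]-.064*q[:,1]).mean().round(4),len(q))
E
python3 -c "
from m import *
chk()"
```

```text
clock: 9.83
tcp_pos: [0.4586, -0.0063, 0.2429]
orientation: [-0.002, 0.032, 0.999, -0.003]
wrist_force: [-1.9, -0.7, -2.2]
finger_gap: 0.0129
clock: 10.25
tcp_pos: [0.4564, -0.0061, 0.2314]
orientation: [-0.002, 0.032, 0.999, -0.002]
wrist_force: [-1.4, 0.2, 0.2]
finger_gap: 0.0131
F [-1.41  0.48 -1.48]
togo [-0.0104 -0.0003 -0.0415] spin 0.03 tcp [ 0.4565 -0.0062  0.232 ] yaw 176.33 F [-1.   -0.66 -1.33] gap 0.0131 t 10.7
rail top z 0.2279 x 0.5154 44
```

```bash
python3 -m inch '[[[0.0008,0,0.003],0],[[0.0014,0,0.006],0],[[0.0018,0,0.009],0],[[0.0022,0,0.012],0],[[0.0024,0,0.015],0]]'
python3 -m inch '[[[0.0001,0,0.002],0],[[0.0002,0,0.004],0],[[0.0002,0,0.005],0],[[0.0002,0,0.005],0],[[0.0002,0,0.005],0]]'
python3 -c "
from m import *
chk()"
```

```text
clock: 11.12
tcp_pos: [0.4546, -0.006, 0.2168]
orientation: [-0.001, 0.032, 0.999, -0.003]
wrist_force: [1.6, 0.9, -0.3]
finger_gap: 0.013
clock: 11.53
tcp_pos: [0.4542, -0.006, 0.2118]
orientation: [-0.001, 0.032, 0.999, -0.002]
wrist_force: [0.1, 1.6, -0.9]
finger_gap: 0.0129
F [-0.58  1.18 -0.23]
togo [-0.0126 -0.0004 -0.0617] spin 0.03 tcp [ 0.4543 -0.006   0.2118] yaw 176.33 F [-0.72  0.92 -0.25] gap 0.0129 t 11.98
rail top z 0.2078 x 0.5131 47
```

```bash
python3 -m inch '[[[0.0002,0,0.001],0],[[0.0002,0,0.002],0],[[0.0002,0,0.003],0],[[0.0002,0,0.004],0],[[0.0002,0,0.004],0]]' 1 20
cat >> m.py <<'E'
def fm(n=12):
    a=[]
    for i in range(n): cam("top"); s=env.get_state(); a.append(np.r_[s["wrist_force"],s["ft_torque"]])
    print("F,M",np.mean(a,0).round(3),"sd",np.std(a,0).round(2))
E
python3 -m inch '[[[0,0,0],0],[[0,0,0],0],[[0,0,0],0],[[0,0,0],0],[[0,0,0],0]]'
python3 - <<'E'
from m import *
fm(); chk(); c=cam("scene"); save(c,"s5.png",(190,130,300,215),6)
E
```

```text
clock: 12.4
tcp_pos: [0.454, -0.006, 0.2076]
orientation: [-0.001, 0.032, 0.999, -0.002]
wrist_force: [-0.7, 1.0, -0.2]
finger_gap: 0.0129
clock: 12.82
tcp_pos: [0.454, -0.006, 0.2076]
orientation: [-0.001, 0.032, 0.999, -0.002]
wrist_force: [0.3, 0.6, -0.4]
finger_gap: 0.013
F,M [-0.251  0.933 -0.225  0.344 -0.104  0.074] sd [0.56 0.5  0.71 0.03 0.03 0.03]
F [-0.28  1.27 -0.38]
togo [-0.0129 -0.0004 -0.0659] spin 0.03 tcp [ 0.454  -0.006   0.2076] yaw 176.33 F [-0.45  1.   -0.92] gap 0.0132 t 13.87
rail top z 0.2037 x 0.5131 43
```

View pics/s5.png

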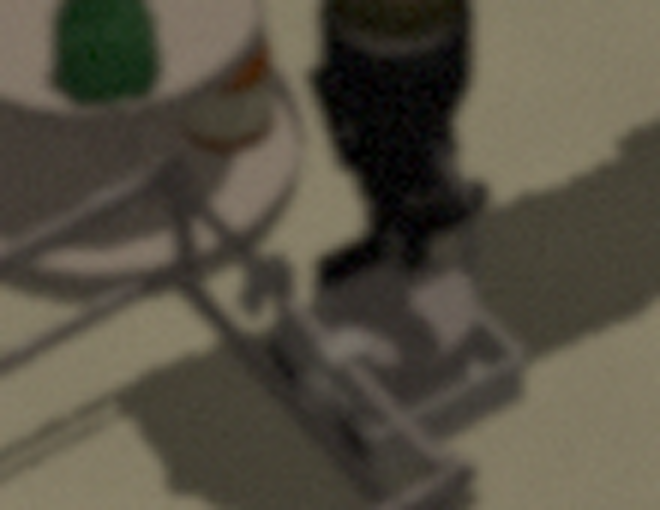

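The scene crop shows both hooks seated on the sunken rail, at (350,345) and (265,280), with the tin standing. A side force of about 1 N remains, so I relieve it and lower a little more.

```bash
python3 -m inch '[[[0,0.0005,0.001],0],[[0,0.001,0.002],0],[[0,0.001,0.003],0],[[0,0.001,0.004],0],[[0,0.001,0.004],0]]'
python3 -m inch '[[[0,0,0],0],[[0,0,0],0],[[0,0,0],0],[[0,0,0],0],[[0,0,0],0]]'
python3 - <<'E'
from m import *
fm(16); chk()
E
```

```text
clock: 14.33
tcp_pos: [0.4539, -0.0054, 0.2033]
orientation: [-0.001, 0.032, 0.999, -0.003]
wrist_force: [-1.2, -3.0, -0.1]
finger_gap: 0.013
clock: 14.75
tcp_pos: [0.4539, -0.0055, 0.2033]
orientation: [-0.001, 0.032, 0.999, -0.003]
wrist_force: [-1.1, -2.2, -0.0]
finger_gap: 0.0129
F,M [-1.213 -2.286  0.112 -0.394  0.035 -0.106] sd [0.34 0.51 0.48 0.03 0.03 0.03]
F [-0.97 -2.77 -0.12]
togo [-0.013  -0.001  -0.0703] spin 0.0 tcp [ 0.4539 -0.0054  0.2033] yaw 176.3 F [-0.36 -2.58 -0.18] gap 0.013 t 16.0
rail top z 0.199 x 0.513 40
```

```bash
python3 -m inch '[[[0.0002,-0.0003,0],0],[[0.0004,-0.0006,0],0],[[0.0005,-0.0006,0],0],[[0.0005,-0.0006,0],0]]'
python3 - <<'E'
from m import *
cam("top");cam("top"); fm(14); togo([.467,-.0069,.2735],176.3)
E
```

```text
clock: 16.33
tcp_pos: [0.4539, -0.0057, 0.2035]
orientation: [-0.001, 0.032, 0.999, -0.002]
wrist_force: [1.3, 0.4, -0.0]
finger_gap: 0.0131
F,M [ 2.054  1.695  0.1    0.415 -0.671  0.011] sd [0.54 0.57 0.47 0.05 0.08 0.02]
togo [-0.0134 -0.0005 -0.0702] spin 0.0 tcp [ 0.4535 -0.006   0.2034] yaw 176.3 F [1.63 1.86 0.69] gap 0.0129 t 17.13
```

The moments show the grip still carries the caddy's pitch moment, about 0.2 N·m. I shift slightly to +x so the back wall presses on the pads, and centre y.

```bash
python3 -m inch '[[[-0.0003,0.0001,0],0],[[-0.0006,0.0003,0],0],[[-0.0008,0.0003,0],0],[[-0.0008,0.0003,0],0],[[-0.0008,0.0003,0],0]]'
python3 - <<'E'
from m import *
cam("top");cam("top"); fm(14); togo([.467,-.0069,.2735],176.3)
E
```

```text
clock: 17.55
tcp_pos: [0.4536, -0.0058, 0.2031]
orientation: [-0.002, 0.032, 0.999, -0.003]
wrist_force: [-1.5, -0.1, 0.4]
finger_gap: 0.0127
F,M [-2.716 -0.994  0.097 -0.098  0.352  0.014] sd [0.53 0.52 0.48 0.04 0.08 0.03]
togo [-0.0128 -0.0008 -0.0702] spin 0.01 tcp [ 0.4541 -0.0057  0.2033] yaw 176.31 F [-3.23 -1.65 -0.01] gap 0.0129 t 18.35
```

```bash
python3 -m inch '[[[0,0,0],0],[[0,0,0],0],[[0,0,0],0],[[0,0,0],0],[[0,0,0],0]]' 0.8 20
python3 - <<'E'
from m import *
chk(); fm(10)
E
```

```text
clock: 18.77
tcp_pos: [0.4544, -0.0057, 0.2034]
orientation: [-0.001, 0.032, 0.999, -0.003]
wrist_force: [0.2, 0.0, -0.0]
finger_gap: 0.0172
F [ 0.16 -0.06 -0.3 ]
togo [-0.0128 -0.0008 -0.0703] spin 0.0 tcp [ 0.4541 -0.0057  0.2033] yaw 176.3 F [ 0.31 -0.21  0.24] gap 0.0168 t 19.22
rail top z 0.199 x 0.5128 40
F,M [-0.149 -0.129  0.042  0.005  0.004 -0.015] sd [0.26 0.45 0.51 0.04 0.03 0.02]
```

The caddy is free with no jump: forces and moments are about zero and the rail is unmoved at 0.199. I open wide and withdraw upward.

```bash
python3 -m inch '[[[0,0,0],0],[[0,0,0],0],[[0,0,0],0],[[0,0,0],0],[[0,0,0],0]]' 0.3
python3 -m inch '[[[0,0,-0.005],0],[[0,0,-0.015],0],[[0,0,-0.03],0],[[0,0,-0.05],0],[[0,0,-0.07],0]]'
python3 -m inch '[[[0,0,-0.025],0],[[0,0,-0.05],0],[[0.02,0,-0.075],0],[[0.05,0,-0.09],0],[[0.08,0,-0.1],0]]'
python3 -m inch '[[[0.02,0,0],0],[[0.03,0,0],0],[[0.03,0,0],0],[[0.03,0,0],0]]'
python3 - <<'E'
from m import *
chk(); c=cam("scene"); save(c,"s6.png",(140,70,300,190),5)
T=cam("top"); P=cloud(T); save(T,"t6.png",(150,100,450,290),2.6)
Q=P.reshape(-1,3); q=Q[(np.abs(Q[:,0]-.453)<.07)&(np.abs(Q[:,1]+.006)<.02)&(Q[:,2]>.2)&(Q[:,2]<.245)]; print("handle",len(q),q.mean(0).round(4) if len(q) else 0, np.percentile(q[:,2],[5,95]) if len(q) else 0)
E
```

```text
clock: 20.13
tcp_pos: [0.4541, -0.0057, 0.2033]
orientation: [-0.001, 0.032, 0.999, -0.003]
wrist_force: [0.5, -0.2, 0.2]
finger_gap: 0.0594
clock: 20.55
tcp_pos: [0.4541, -0.0053, 0.2747]
orientation: [-0.002, 0.032, 0.999, -0.003]
wrist_force: [0.4, 0.8, -0.2]
finger_gap: 0.0596
clock: 20.97
tcp_pos: [0.3745, 0.0003, 0.3776]
orientation: [0.0, 0.032, 0.999, -0.003]
wrist_force: [-0.3, 0.2, 0.3]
finger_gap: 0.0596
clock: 21.3
tcp_pos: [0.3451, 0.0022, 0.3779]
orientation: [0.001, 0.032, 0.999, -0.003]
wrist_force: [0.9, 0.0, -0.0]
finger_gap: 0.0598
F [ 0.01 -0.08 -0.26]
togo [-0.1225 -0.0007  0.1036] spin 0.02 tcp [0.3449 0.0022 0.3772] yaw 176.32 F [ 0.21  0.42 -0.24] gap 0.0593 t 21.75
rail top z 0.1985 x 0.5128 52
handle 206 [ 0.4523 -0.0065  0.2251] [0.22212996 0.22803174]
```

View pics/s6.png

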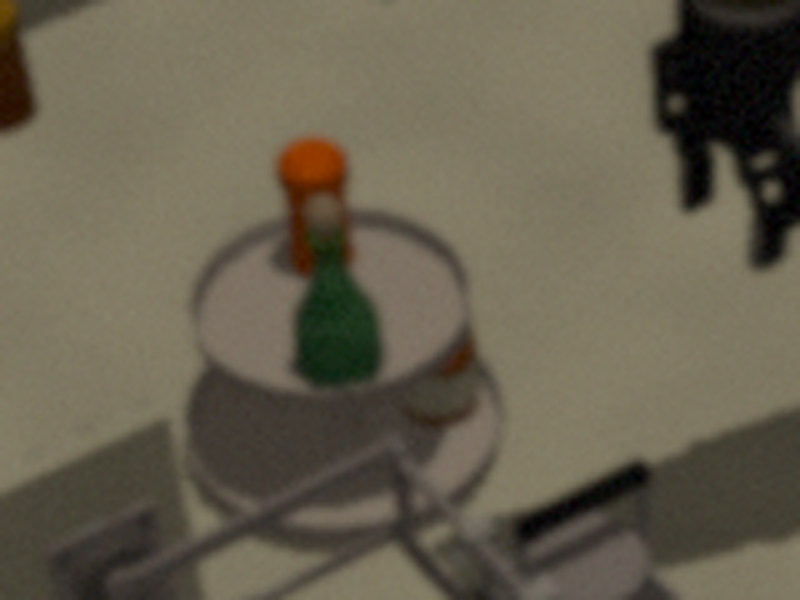

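View pics/t6.png

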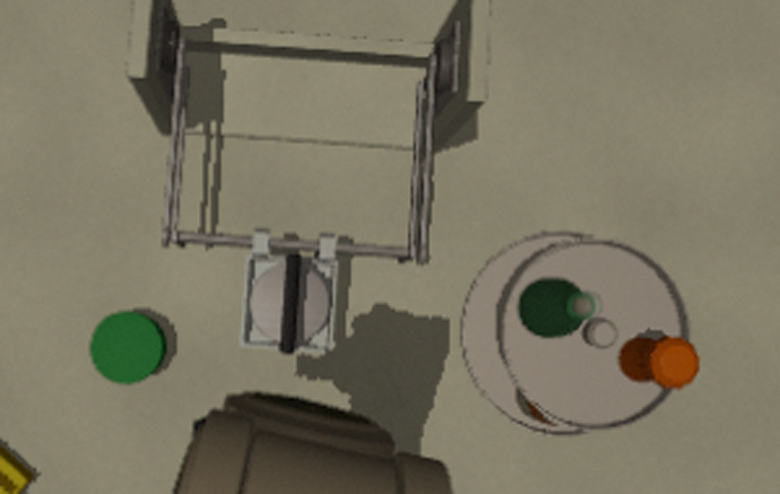

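The caddy hangs mid-rail with both hooks over it, at (262,243) and (328,246) in the top picture. The tin is standing inside, and the turntable items are upright where they were. The rail is steady, so I hand in.

```bash
python3 -c "
from h import *
print(env.hand_in())"
```

```text
the job is handed in; nothing more can be done
None
```

The caddy is hanging on the middle of the pull-down frame with both hooks over the rail, and I handed the job in at about 22 s; no verdict was reported.

I gripped the grey caddy by its handle and carried it to the rail. I then lowered it along the frame's arc until the wrist force fell to about 0 N, which put the rail about 70 mm down. I nudged it toward the pads, opened the fingers slightly, checked again, then opened wide and withdrew upward.

**Last checks:**
- **Load on the frame:** after the first slight opening, wrist forces and moments read about zero. The rail top stayed at 0.199 m then, and read 0.1985 m after I withdrew, so nothing visibly dropped or sprang up.
- **Placing:** the top picture shows both hooks over the rail near its middle and the tin standing in the caddy.
- **Turntable:** the cruet and shaker look undisturbed. The jar sits under the upper tier and shows only in part; it looks unmoved.

**Less certain:** I did not see the caddy's contact with the pads directly. I inferred it from about 2.7 N pushing back just before release. At that point the grip was still holding some pitch moment, so the caddy may have tilted by up to about 1° onto the pads when the fingers first opened.

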